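Back the cup-filling dial off one ratchet notch

TASK

The cup filler's dial has been clicked on one station too far: the leading chocolate cup has gone past the funnel's spout unfilled. With a fingertip throw the ratchet pawl over by its red thumb ball so that it stays up, push the dial backward (clockwise seen from above) one notch by the front steel push pin, until the leading cup stands under the spout again, then tip the pawl back down into its notch so that it holds the dial. Only push gently with the fingertips and pick nothing up: the cups stay in their nests, and the other things stay where they are.

Things in the scene. Friction and masses are not known exactly. Their poses are not given: they have to be found in the camera images.
- filler: the cup filler's fixed stand: grey base disc 200 mm across under the dial, with a post and a steel funnel. Origin on the worktop, on the dial's vertical axis; z up, +x points from the axis to the spout (roughly away from the robot; it is turned 0.3 to 0.95 rad clockwise from the robot's x). Angles in degrees below are counter-clockwise from this +x, seen from above
- dial (a joint): angle of the blue 8-station dial (rad), positive = counter-clockwise from above = forward, the way the ratchet lets it turn; 0 to 0.02 at the start. One notch = one station = 0.785 rad. Backward = clockwise = negative, blocked while the pawl is down. It turns stiffly (about 0.06 N m) and stays where it is left
- dial_top (a point): centre of the dial's top, 44 mm above the worktop; turns with it. The top is a blue disc 165 mm across. Round it runs a steel ring, 194 mm across, with 8 upright saw teeth 9 mm high, root 30 mm above the worktop. Before each tooth's steep side the root is flat for 0.2 rad, then the next ramp begins: a pawl that falls on that flat is fully in the notch
- pawl (a joint): angle of the dark steel drop pawl (rad): 0 = nose down in a notch (about 0.2 when it lies on top of a tooth), grows as the nose rises, 1.31 = thrown right over, against its stop. A weighted two-armed lever on a level hinge, no spring: past about 0.9 it falls over and stays up by itself, below that it falls back down. A push of 1 N moves it
- pawl_pivot (a point): centre of the pawl's hinge, 52 mm above the worktop, 101 mm from the axis at 108 degrees. The hinge pin lies level along the direction of 135 degrees; the pawl swings in the upright plane square to it, its nose towards 225 degrees. The bracket stands on the outer (135 degree) side, 13 to 26 mm from the middle of that plane, 60 mm high
- thumb_ball (a point): centre of the red ball (16 mm) on the pawl's thumb arm (10 mm wide, 7 thick), 50 mm from the hinge. Pawl down: the arm stands up, leaning 20 degrees towards the nose, ball 99 mm above the worktop; pushed level, away from the nose, over the hinge and beyond, it raises the nose. Pawl thrown over: it leans 55 degrees past upright on the far side
- nose (a point): tip of the pawl's nose arm (10 mm wide, 7 thick), 49 mm from the hinge, 92 degrees from the thumb arm. Down, it lies in the ring's teeth at 135 degrees, 34 mm above the worktop. Thrown over, this arm stands up 53 degrees steep, its tip 91 mm above the worktop; pushed level on its hinge side, back the way it came, it goes down
- push_pin (a point): centre of the top of the front one of two opposite upright steel push pins on the dial (10 mm diameter, 38 mm high, from 44 to 82 mm above the worktop), 74 mm from the axis, at 202.5 degrees at the start; turns with the dial
- spout (a point): mouth of the funnel's spout (13 mm across), 62 mm from the axis at 0 degrees, 83 mm above the worktop, 10 mm above the cups; the funnel is 79 mm across and reaches up to 177 mm, its post to 180 mm, at -5 degrees, 112 mm from the axis
- cup_1: the leading chocolate cup, the one that has gone past the spout unfilled: brown, bell-shaped, mouth up, 37 mm across, 29 mm high, 12 g, loose in its nest, at 45 degrees at the start; origin at the centre of its foot
- cup_2: the cup next in the row: brown, bell-shaped, mouth up, 37 mm across, 29 mm high, 12 g, loose in its nest, at 0 degrees at the start; origin at the centre of its foot
- cup_3: the third cup: brown, bell-shaped, mouth up, 37 mm across, 29 mm high, 12 g, loose in its nest, at -45 degrees at the start; origin at the centre of its foot
- cup_4: the last cup: brown, bell-shaped, mouth up, 37 mm across, 29 mm high, 12 g, loose in its nest, at -90 degrees at the start; origin at the centre of its foot
- nest_1 (a point): floor of the nest (a raised blue ring, 31 mm across, 5 mm high) in which cup_1 stands, 62 mm from the axis; turns with the dial
- nest_2 (a point): floor of the nest (a raised blue ring, 31 mm across, 5 mm high) in which cup_2 stands, 62 mm from the axis; turns with the dial
- nest_3 (a point): floor of the nest (a raised blue ring, 31 mm across, 5 mm high) in which cup_3 stands, 62 mm from the axis; turns with the dial
- nest_4 (a point): floor of the nest (a raised blue ring, 31 mm across, 5 mm high) in which cup_4 stands, 62 mm from the axis; turns with the dial
- squeeze_bottle: bystander: caramel squeeze bottle, 58 mm across, 199 mm high, behind the nozzle case; origin at its foot
- spice_jar: bystander: small white shaker jar, 44 mm across, 91 mm high, left of the nozzle case; origin at its foot
- tub_nibs: bystander: white tub of nibs, 101x67x60 mm, on the bench scale; origin under it
- mould: bystander: chocolate mould, 276x176x27 mm, behind the scale; origin under its centre
- rubber_spatula: bystander: blue-handled spatula, 311 mm long, 16 mm high, lying in front of the filler; origin under its middle
- bell_cup_0: bystander: spare chocolate cup on the worktop to the right of the filler, 37 mm across, 29 mm high; origin under it
- bell_cup_1: bystander: another spare chocolate cup on the worktop to the right of the filler, 37 mm across, 29 mm high; origin under it
Mind the look-alikes: they are no part of the job. Leave any yellow look-alike of the cup_1 alone.

How it is judged (in metres and radians):
On the way, in this order (a step that is already met when the one before it is completed fails the run):
1. the pawl is thrown over and stays up, the dial still where it was (value of joint pawl above 1 rad and value of joint dial between -0.2 and 0.2 rad), for 0.2 s.
2. with the pawl up, the dial is turned back about one notch (value of joint pawl above 0.95 rad and value of joint dial between -0.95 and -0.6 rad), for 0.2 s.
At the end, for the whole second after the job is handed in: cup_1 stands under the spout (within 13 mm of it seen from above), the dial is one notch back (-0.95 to -0.62 rad) and at rest, the pawl is down in the notch (below 0.08 rad), and every cup stands in its nest (within 10 mm) (horizontal distance between cup_1 and spout below 0.013 m and value of joint pawl below 0.08 rad and value of joint dial between -0.95 and -0.62 rad and velocity of joint dial between -0.05 and 0.05 rad/s and distance between cup_1 and nest_1 below 0.01 m and distance between cup_2 and nest_2 below 0.01 m and distance between cup_3 and nest_3 below 0.01 m and distance between cup_4 and nest_4 below 0.01 m); the robot touches nothing.
It fails at once if the filler is gripped or pushed hard (over 40 N) (contact force between the fingers and filler above 40 N).
It fails at once if a cup is lifted or knocked out of its nest (distance between cup_1 and nest_1 above 0.015 m or distance between cup_2 and nest_2 above 0.015 m or distance between cup_3 and nest_3 above 0.015 m or distance between cup_4 and nest_4 above 0.015 m).
It fails at once if the dial is turned much more than one notch back, or forward by half a notch (value of joint dial below -1.2 rad or value of joint dial above 0.4 rad).
It fails at once if a thing standing about is moved (by more than 25 mm) (distance of any of squeeze_bottle, spice_jar, tub_nibs, mould, rubber_spatula, bell_cup_0, bell_cup_1 from where it was at the start of the episode above 0.025 m).
It also fails if it takes over 58 s, if anything falls off the work surface, if the arm or the gripper's body presses on something with over 40 N, if the wrist force passes 120 N, or if a joint passes its speed limit or range.

ROBOT

A 6-joint arm with a two-finger parallel gripper is mounted at the origin on a cart in front of the work surface, level with it; the furniture and walls round the work are solid. World frame = base frame: x ahead of the robot, y to its left, z up, the work surface at z = 0. Lengths are in mm, angles in rad, forces in N, time in s.
With the tool pointing down it reaches from about 350 to 975 mm from the base axis. Payload 17.4 kg.
Tool frame: the origin (TCP) lies at the very end of the fingers, on their centre line; the grasp point (between the pads) lies 19 mm behind it; z points along the fingers, y is the line along which they close (so a half turn about z gives the same grasp; the last joint's range is limited). The gripper opens to 85 mm and grips with 20 to 120 N. Pads are 22 mm wide; open, the fingers measure 114 mm over their backs; the gripper's body (76 mm by 85 mm) begins 54 mm behind the grasp point. The pads swing forward as they close: fully open they stand 13 mm farther back than shut.
Start: joints at [-1.246, 0.116, 1.442, -0, 1.584, -0.038], TCP at [239.544, -631.071, 231.303] pointing down, gripper open.
Joint ranges: [-2.83, 2.83], [-0.83, 2.19], [0.07, 2.5], [-1.14, 4.28], [0.01, 3], [-2.97, 2.97]. Speed limits (rad/s): [1.89, 1.89, 2.22, 3.14, 3.14, 3.14].

INTERFACE

Orientations are given as a unit quaternion [w, x, y, z].
In Python, from bench import bot gives the robot as it stands.
- The arm moves only by the shell command python3 -m handwheel 'ROWS' [FORCE]. ROWS is JSON, one flat list of numbers, 7 for each row, row after row: the shift along the tool's x, y, z as a fraction of full scale, then the turn, a rotation vector about the tool's x, y, z as a fraction of full scale, then the opening, from 0 (shut) to 1 (fully open). A call has 1 to 10 rows; each row is the pose to reach, as a shift and turn from the pose commanded when the call began, along the tool's axes at that moment; what a row does not reach only later rows make up. Full scale, the value 1, is 0.25 m for a shift and pi/2 rad for a turn. A row lasts 1/12 s, in which the tool goes at most 41.7 mm and 7.16 degrees, less where a joint would pass 70% of its speed; a pose out of reach is approached as far as the arm can. A call with a number of a shift or a turn outside -1 to 1 is refused whole. A call with a gripper value outside its range is refused whole. The fingers move at their own pace and stop on an object; FORCE is the grip in N (left out, the last holds). Time passes only in rows, so rows that repeat a pose let the fingers close. It gives the time, the measured TCP pose, the force, the opening and the grip force at its end, in the units of the state.
- bot.read_state(): the state, without advancing time (a new reading comes with each control period).
- bot.read_camera(name): name is "scene" or "top" or "wrist"; returns (picture, depth): 420x560x3 uint8, red, green, blue; 420x560 float32, mm along the optical axis (not along the pixel's ray), 0 where there is no reading.
- bot.camera_params(name): a dict with "camera_matrix" (3x3 intrinsics, pixels), "dist_coeffs" ([k1, k2, p1, p2, k3] as OpenCV has them; the pictures are not rectified), "world_from_camera" (4x4, takes a point from camera to world coordinates). Camera axes: x right, y up, looking along -z (the intrinsics and any distortion apply to the point x, -y, -z); pixel columns grow to the right and rows downward; lengths in mm; the calibration is good to about 2 mm. A picture is of the moment at which its call begins: read the wrist's pose just before it. camera_params takes no time and is no camera call; for the wrist camera it gives the pose at the moment of the call.
- bot.sign_off(): hands the job in; it is judged then, once.
The state is a dict: "t": time; "joints": joint angles; "qd": joint speeds; "effort": joint torques, N m; "eef_pos": TCP position; "tcp_rot": TCP orientation; "ft_force": force on the tool from outside, world axes, zero at the start; "torque": the same for the moment, N m; "gripper_width": finger opening in mm; "grip_force": force on a finger pad.
Only numpy, scipy, OpenCV 4.12 (cv2) and the standard library are available. Lean on these libraries where they do the work, as an engineer would, in place of code of your own. Each camera call takes 0.05 s, during which the arm holds its last target. There are 200 camera calls.

## Working session

There is one attempt and no reset: what is moved stays moved. The work goes in short steps, Python scripts to look and compute and a shell command to move; the robot and the scene stay as the last step left them, time stands still between calls to the robot, and variables do not carry over. Pictures are saved under pics/ and viewed, at most 10 in all, crops included, and the job is handed in when it is done.

```bash
mkdir -p pics; cat > h.py <<'E'
import numpy as np, cv2
from bench import bot
def cloud(name):
    p=bot.camera_params(name); img,d=bot.read_camera(name)
    K=np.array(p["camera_matrix"],float); D=np.array(p["dist_coeffs"],float); T=np.array(p["world_from_camera"],float)
    v,u=np.mgrid[0:d.shape[0],0:d.shape[1]]
    n=cv2.undistortPoints(np.stack([u,v],-1).reshape(-1,1,2).astype(np.float64),K,D).reshape(d.shape+(2,))
    P=np.stack([n[...,0]*d,-n[...,1]*d,-d],-1)@T[:3,:3].T+T[:3,3]
    P[d==0]=np.nan
    return img,P
def save(f,img): cv2.imwrite(f,img[...,::-1])
E
python3 - <<'E'
from h import *
for n in("scene","top"):
    i,P=cloud(n); save(f"pics/{n}.png",i); np.save(f"/tmp/{n}.npy",P); 
s=bot.read_state();print(s)
print(bot.camera_params("top")["world_from_camera"])
E
```

```text
{'t': 0.1, 'joints': array([-1.24576678e+00,  1.16407604e-01,  1.44218880e+00, -2.96745343e-05,
        1.58401448e+00, -3.78252877e-02]), 'qd': array([-1.33195780e-04, -1.31179858e-03, -1.92121405e-03, -5.80758845e-04,
       -4.55173379e-04, -6.45017284e-05]), 'effort': array([ 2.18418187e-03, -7.33666921e+01, -6.33789039e+01, -6.32053479e-05,
        5.20567832e-03,  1.82473684e-05]), 'eef_pos': array([ 239.49945739, -630.8955986 ,  230.66250991]), 'tcp_rot': array([-5.01752903e-04,  9.83587047e-01,  1.80433536e-01, -8.75425511e-05]), 'ft_force': array([ 0.16327146,  0.4530387 , -0.1371254 ]), 'torque': array([-0.0053653 , -0.01735815, -0.02312674]), 'grip_force': 0.0, 'gripper_width': 85.59948200451622}
[[ 2.69642450e-02  9.92945199e-01 -1.15467579e-01  2.55997427e+02]
 [-9.99589025e-01  2.56579489e-02 -1.27847686e-02 -1.03451512e+02]
 [-9.73191336e-03  1.15764856e-01  9.93228971e-01  1.50038573e+03]
 [ 0.00000000e+00  0.00000000e+00  0.00000000e+00  1.00000000e+00]]
```

View pics/scene.png

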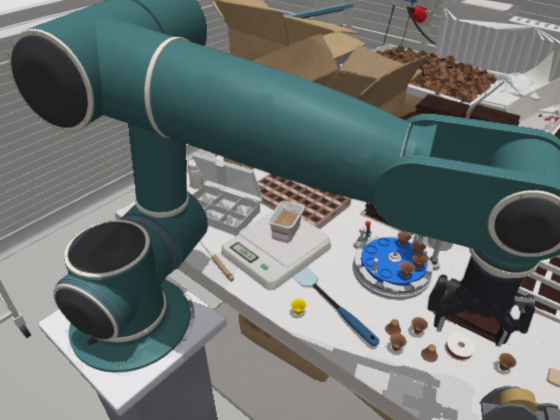

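View pics/top.png

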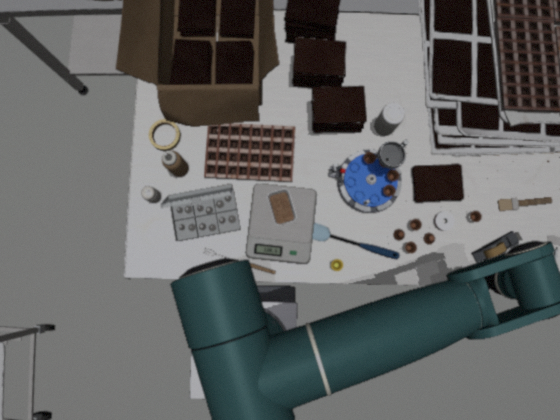

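The scene view shows the filler with its blue dial at (393,262) and the red thumb ball at (368,224). The top view has the dial at (371,181) and the ball at about (342,170). Possible mix-ups:
- The red ball at (420,14) in the scene view is far off in the background.
- The yellow cup at (298,307) is a look-alike.
- The spare cups stand near (400,330).
- The rear push pin could be taken for the front one.

The pawl's ball is the one beside the dial.

```bash
python3 - <<'E'
from h import *
from scipy.optimize import least_squares
for n in("top","scene"):
    im=cv2.imread(f"pics/{n}.png");P=np.load(f"/tmp/{n}.npy");hsv=cv2.cvtColor(im,cv2.COLOR_BGR2HSV)
    H,S,V=[hsv[...,k].astype(int) for k in range(3)]
    z=P[...,2]
    near=(np.abs(P[...,0]-500)<300)&(P[...,1]<0)&(P[...,1]>-520)
    b=(H>100)&(H<125)&(S>150)&(z>36)&(z<52)&near
    q=P[b]; c,r=cv2.minEnclosingCircle(q[:,:2].astype(np.float32)); print(n,b.sum(),"blue",c,r,np.median(q[:,2]))
    red=((H<6)|(H>174))&(S>150)&(V>90)&(z>70)&(z<115)&near
    print("red",red.sum(),np.argwhere(red).mean(0)[::-1] if red.any() else'',P[red].mean(0),P[red].max(0),P[red].min(0))
    w=(np.hypot(P[...,0]-c[0],P[...,1]-c[1])<170)
    f=w&(z>150)&(z<182)&(P[...,0]>c[0]-50); print("funnel",f.sum(),P[f].mean(0) if f.any() else'', cv2.minEnclosingCircle(P[f][:,:2].astype(np.float32)) if f.any() else '')
    x0,x1,y0,y1=(310,430,130,220) if n=="top" else (330,470,190,310)
    cv2.imwrite(f"pics/{n}_c.png",cv2.resize(im[y0:y1,x0:x1],None,fx=5,fy=5,interpolation=cv2.INTER_CUBIC))
E
```

```text
top 1390 blue (525.999755859375, -371.1403503417969) 79.61844635009766 43.558680882810336
red 10 [342.2 170. ] [ 540.89504044 -277.66473905  102.70653277] [ 547.79478501 -273.7169777   108.50853744] [ 536.81321621 -282.8975511    83.13208082]
funnel 259 [ 579.64983291 -411.26089184  166.57211582] ((586.1035766601562, -413.83056640625), 50.976078033447266)
scene 1648 blue (524.770751953125, -378.7437438964844) 83.04795837402344 43.3713941910612
red 17 [367.64705882 223.41176471] [ 535.93350626 -287.83592519  101.35330041] [ 540.61309955 -283.18587918  106.28510929] [ 531.74329052 -291.39864751   95.86890725]
funnel 0
```

View pics/scene_c.png

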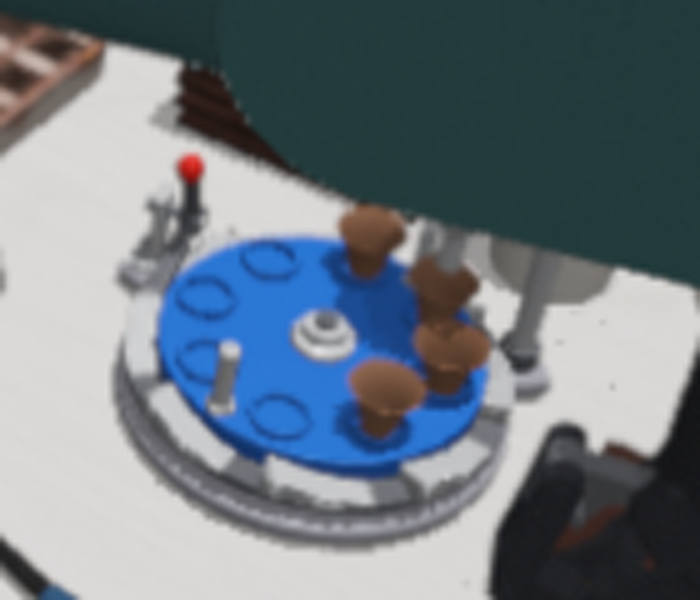

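```bash
python3 -m handwheel '[0,0,-0.2,0,0,0,0, 0.15,-0.1,-0.4,0,0,0,0, 0.5,-0.4,-0.4,0,0,0,0, 1,-0.8,-0.4,0,0,0,0, 1,-0.8,-0.4,0,0,0,0, 1,-0.8,-0.4,0,0,0,0, 1,-0.8,-0.4,0,0,0,0, 1,-0.8,-0.4,0,0,0,0, 1,-0.8,-0.4,0,0,0,0, 1,-0.8,-0.4,0,0,0,0]'; python3 -m handwheel '[0,0,0,0,0,0,0,0,0,0,0,0,0,0]'
python3 - <<'E'
from h import *
for n in("wrist","scene","top"):
    i,P=cloud(n); save(f"pics/{n}2.png",i); np.save(f"/tmp/{n}2.npy",P)
E
```

```text
t: 0.93
eef_pos: [404.6, -350.9, 332.2]
tcp_rot: [0.0, 0.983, 0.182, 0.001]
ft_force: [0.3, 0.2, 1.1]
gripper_width: 0.2
grip_force: 0.0
t: 1.1
eef_pos: [402.2, -355.5, 331.1]
tcp_rot: [0.0, 0.984, 0.181, -0.0]
ft_force: [-0.2, -0.6, 0.4]
gripper_width: 0.1
grip_force: 0.0
```

View pics/wrist2.png

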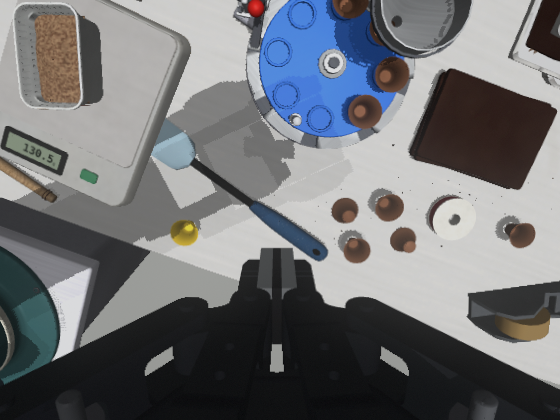

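The wrist view shows the hub at (332,63), the front push pin at (295,120), the red ball at (256,7) and the funnel at (425,15). The yellow cup at (184,232) is the look-alike to leave alone.

```bash
cat >> h.py <<'E'
def meas(im,P):
    hsv=cv2.cvtColor(im,cv2.COLOR_RGB2HSV);H,S,V=[hsv[...,k].astype(int) for k in range(3)];z=P[...,2]
    near=np.hypot(P[...,0]-526,P[...,1]+374)<160
    b=(H>100)&(H<125)&(S>150)&(z>38)&(z<50)&near
    q=P[b][:,:2]; c,r=cv2.minEnclosingCircle(q.astype(np.float32))
    red=((H<6)|(H>174))&(S>150)&(V>90)&(z>60)&near
    out=dict(c=c,r=r,zb=np.median(P[b][:,2]))
    if red.any(): out.update(red=P[red].mean(0),redmax=P[red].max(0),redmin=P[red].min(0),nred=red.sum())
    d=P[...,:2]-np.array(c); rr=np.hypot(d[...,0],d[...,1])
    pin=near&(S<90)&(z>74)&(z<90)&(rr>60)&(rr<88)
    out['pin']=P[pin][:,:].round(0)
    fun=(z>168)&(z<179)&near
    if fun.sum()>20: out['fun']=(P[fun].mean(0),cv2.minEnclosingCircle(P[fun][:,:2].astype(np.float32)))
    return out
E
python3 - <<'E'
from h import *
for n in("wrist2","scene2","top2"):
    im=cv2.imread(f"pics/{n}.png")[...,::-1].copy();P=np.load(f"/tmp/{n}.npy")
    o=meas(im,P);p=o.pop('pin');print(n,o);print(len(p))
    c=np.array(o['c'])
    a=np.degrees(np.arctan2(p[:,1]-c[1],p[:,0]-c[0]));k=(a>140)|(a<-165);print(p[k].mean(0),np.median(a[k]),k.sum())
    print(np.unique((a//10*10),return_counts=True))
    # hub
    w=(np.hypot(P[...,0]-c[0],P[...,1]-c[1])<15)&(P[...,2]>47);print("hub",P[w].mean(0),w.sum())
P=np.load("/tmp/wrist2.npy");print(P[118:123,293:298].round(0).tolist()); print(P[63,332],P[7,256])
E
```

```text
wrist2 {'c': (527.0924682617188, -372.8530578613281), 'r': 81.83016967773438, 'zb': np.float64(44.3774766739777), 'red': array([ 540.44239542, -280.81558265,  104.59758872]), 'redmax': array([ 553.58791443, -273.21325872,  108.48477637]), 'redmin': array([ 533.59712904, -287.66727445,   76.24071814]), 'nred': np.int64(214), 'fun': (array([ 560.77138586, -417.31317196,  174.28451482]), ((576.3822021484375, -410.3210754394531), 36.25250244140625))}
100
[ 455.91176471 -356.94117647   81.75      ] 167.4338734679773 68
(array([-140., -120., -110.,  -70.,  -40.,  -10.,  160.,  170.]), array([ 2,  3,  1,  1, 24,  1, 62,  6]))
hub [ 526.43445159 -372.24334413   53.90998384] 589
scene2 {'c': (524.6605224609375, -379.26617431640625), 'r': 81.8216552734375, 'zb': np.float64(43.405391974173654), 'red': array([ 535.9392482 , -287.83411427,  101.35019267]), 'redmax': array([ 542.24675351, -282.80889455,  105.47184617]), 'redmin': array([ 530.36892176, -291.68129225,   95.1872132 ]), 'nred': np.int64(17), 'fun': (array([ 579.63160449, -422.34649671,  172.79338951]), ((581.4818725585938, -424.916931
[... 951 characters left out ...]
0, 81.0], [457.0, -354.0, 83.0], [457.0, -355.0, 83.0], [457.0, -356.0, 82.0], [458.0, -357.0, 83.0]], [[455.0, -353.0, 82.0], [455.0, -354.0, 81.0], [456.0, -355.0, 84.0], [456.0, -356.0, 81.0], [457.0, -357.0, 83.0]], [[454.0, -354.0, 82.0], [455.0, -355.0, 82.0], [455.0, -356.0, 82.0], [455.0, -357.0, 81.0], [456.0, -358.0, 81.0]], [[453.0, -354.0, 82.0], [454.0, -355.0, 81.0], [454.0, -356.0, 81.0], [454.0, -357.0, 83.0], [455.0, -358.0, 82.0]]]
[ 526.32525343 -371.88761827   60.23381315] [ 540.35951108 -281.61500893  107.24265523]<stdin>:6: RuntimeWarning: Mean of empty slice.
  ret = um.true_divide(
  return _methods._mean(a, axis=axis, dtype=dtype,
  ret = ret.dtype.type(ret / rcount)
```

```bash
python3 -m handwheel '[0.16,-0.04,0.1,0,0,0.06,0, 0.3,-0.08,0.2,0,0,0.12,0, 0.464,-0.118,0.3,0,0,0.12,0, 0.464,-0.118,0.45,0,0,0.12,0, 0.464,-0.118,0.6,0,0,0.12,0, 0.464,-0.118,0.7,0,0,0.12,0, 0.464,-0.118,0.8,0,0,0.12,0, 0.464,-0.118,0.8,0,0,0.12,0, 0.464,-0.118,0.8,0,0,0.12,0]'
python3 - <<'E'
from h import *
i,P=cloud("wrist"); save("pics/w3.png",i);np.save("/tmp/w3.npy",P)
o=meas(i,P);print(o.get('red'),o.get('redmin'),o.get('redmax'),o.get('nred'))
i,P=cloud("scene"); save("pics/s3.png",i[170:320,320:480].repeat(4,0).repeat(4,1))
o=meas(i,P);print(o.get('red'),o.get('nred'))
E
```

```text
t: 2.0
eef_pos: [499.6, -287.3, 130.7]
tcp_rot: [-0.001, 0.996, 0.086, -0.001]
ft_force: [0.3, -0.7, 1.1]
gripper_width: 0.4
grip_force: 0.0
[ 542.20461989 -280.03313556  104.82120972] [ 534.58683495 -287.4369374    98.82825364] [ 548.88002232 -272.76068181  108.23926566] 762
[ 532.83413497 -289.24629631  104.66270722] 14
```

View pics/w3.png

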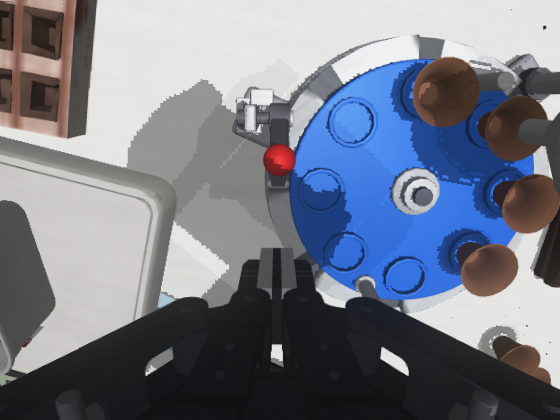

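The ball at (280,160) is straight ahead of the shut fingers, and the bracket is to the left at (258,110). I'll go down and push.

```bash
python3 -m handwheel '[0,0,0.1,0,0,0,0, 0,0,0.18,0,0,0,0, 0.03,0,0.18,0,0,0,0, 0.06,0,0.18,0,0,0,0, 0.08,0,0.18,0,0,0,0, 0.1,0,0.18,0,0,0,0, 0.12,0,0.18,0,0,0,0, 0.14,0,0.18,0,0,0,0, 0.16,0,0.18,0,0,0,0, 0.18,0,0.18,0,0,0,0]'; python3 -m handwheel '[0.02,0,0,0,0,0,0, 0.04,0,0,0,0,0,0, 0.06,0,0,0,0,0,0, 0.08,0,0,0,0,0,0, 0.1,0,0,0,0,0,0, 0.12,0,0,0,0,0,0, 0.12,0,0,0,0,0,0]'
python3 - <<'E'
from h import *
i,P=cloud("wrist"); save("pics/w4.png",i)
o=meas(i,P);print(o.get('red'),o.get('redmin'),o.get('redmax'),o.get('nred'))
E
```

```text
t: 2.93
eef_pos: [545.2, -278.7, 86.5]
tcp_rot: [0.0, 0.996, 0.087, 0.0]
ft_force: [-0.3, 0.3, 0.2]
gripper_width: -0.2
grip_force: 0.1
t: 3.52
eef_pos: [574.9, -273.4, 86.3]
tcp_rot: [-0.0, 0.996, 0.087, 0.0]
ft_force: [-0.4, 0.4, 0.2]
gripper_width: 0.3
grip_force: 0.0
[ 600.66479996 -270.65840362   86.78049114] [ 592.88395152 -277.77861463   80.73339957] [ 606.82494501 -263.68140647   90.18566328] 895
```

```bash
python3 -m handwheel '[0,0,-0.15,0,0,0,0, 0,0,-0.25,0,0,0,0, -0.15,0.08,-0.25,0,0,-0.07,0, -0.3,0.16,-0.25,0,0,-0.15,0, -0.45,0.24,-0.25,0,0,-0.22,0, -0.626,0.324,-0.25,0,0,-0.3,0, -0.626,0.324,-0.25,0,0,-0.37,0, -0.626,0.324,-0.25,0,0,-0.44,0, -0.626,0.324,-0.25,0,0,-0.5,0, -0.626,0.324,-0.25,0,0,-0.5,0]'; python3 -m handwheel '[0,0,0,0,0,0,0,0,0,0,0,0,0,0]'
python3 - <<'E'
from h import *
i,P=cloud("wrist"); save("pics/w5.png",i);np.save("/tmp/w5.npy",P)
o=meas(i,P);p=o.pop('pin');print(o)
c=np.array([526.5,-372.5]);a=np.degrees(np.arctan2(p[:,1]-c[1],p[:,0]-c[0]))%360;k=(a>120)&(a<200);print(p[k].mean(0),k.sum())
E
```

```text
t: 4.4
eef_pos: [433.5, -380.8, 149.0]
tcp_rot: [0.0, 0.886, 0.463, 0.0]
ft_force: [-0.3, -0.5, 0.4]
gripper_width: 0.1
grip_force: 0.0
t: 4.57
eef_pos: [434.1, -380.4, 148.8]
tcp_rot: [-0.0, 0.888, 0.46, 0.0]
ft_force: [0.1, -0.4, 0.5]
gripper_width: 0.0
grip_force: 0.0
{'c': (528.3455810546875, -373.1073303222656), 'r': 82.43199157714844, 'zb': np.float64(44.39805125151544), 'fun': (array([ 454.66781116, -375.57036382,  172.92313255]), ((488.7099914550781, -376.50030517578125), 62.76689529418945))}
[ 456.06167401 -356.64317181   81.64317181] 227
```

View pics/w5.png

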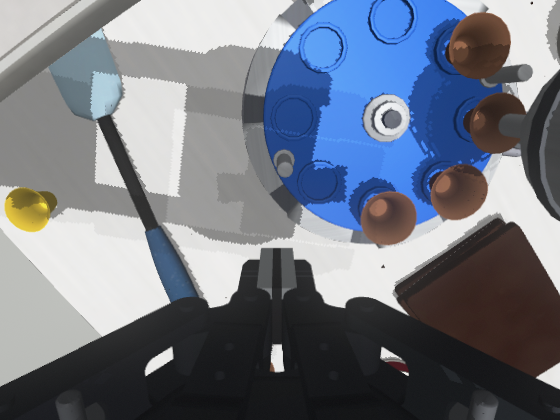

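The pin at (285,160) lies ahead of the fingers, and the cups are clear of the path. Going down and pushing.

```bash
python3 -m handwheel '[0,0,0.15,0,0,0,0, 0,0,0.3,0,0,0,0, 0,0,0.375,0,0,0,0, 0,0,0.375,0,0,0,0, 0.02,0,0.375,0,0,0,0, 0.04,0,0.375,0,0,0,0, 0.055,0,0.375,0,0,0,0, 0.07,0,0.375,0,0,0,0, 0.085,0,0.375,0,0,0,0, 0.1,0,0.375,0,0,0,0]'; python3 -m handwheel '[0.015,0,0,0,0,0,0, 0.03,0,0,0,0,0,0, 0.045,0,0,0,0,0,0, 0.06,0,0,0,0,0,0, 0.075,0,0,0,0,0,0, 0.09,0,0,0,0,0,0, 0.105,0,0,0,0,0,0, 0.12,0,0,0,0,0,0, 0.13,0,0,0,0,0,0, 0.13,0,0,0,0,0,0]'
cat >> h.py <<'E'
def pinangle():
    i,P=cloud("wrist")
    o=meas(i,P);p=o['pin'];c=np.array([527,-372.6]);a=np.degrees(np.arctan2(p[:,1]-c[1],p[:,0]-c[0]))%360;k=(a>100)&(a<190)
    if k.any():
        m=np.median(p[k],0);print("pin",m,k.sum(),"dial",np.radians(np.degrees(np.arctan2(m[1]-c[1],m[0]-c[0]))-167.5))
    print("red",o.get('red'),o.get('nred'));return i,P
E
python3 -c "
from h import *
i,P=pinangle();save('pics/w6.png',i)"
```

```text
t: 5.45
eef_pos: [448.8, -359.9, 55.8]
tcp_rot: [0.0, 0.887, 0.462, 0.0]
ft_force: [-1.5, -1.0, 0.7]
gripper_width: 0.1
grip_force: 0.6
t: 6.28
eef_pos: [467.4, -333.0, 55.1]
tcp_rot: [-0.0, 0.887, 0.462, 0.0]
ft_force: [0.6, -0.3, 0.6]
gripper_width: 0.2
grip_force: 0.0
pin [ 476. -321.   82.] 1846 dial -0.5730798934520459
red None None
```

View pics/w6.png

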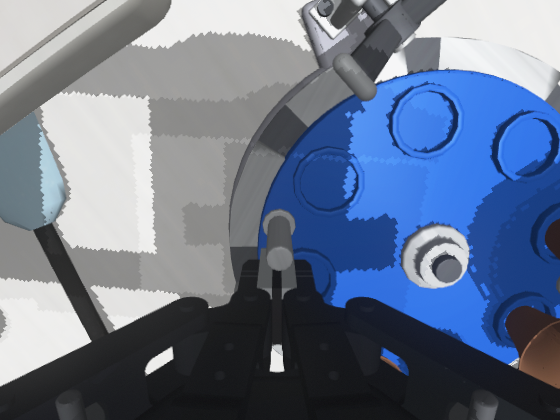

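The picture shows the pin at about (279,240), held against the fingertips. The raised nose is at (355,75).

```bash
cat >> h.py <<'E'
def pinbox(P,c0,c1,r0,r1):
    q=P[r0:r1,c0:c1].reshape(-1,3);q=q[(q[:,2]>79)&(q[:,2]<85)];c=np.array([527,-372.6]);m=(q.min(0)+q.max(0))/2
    for m in (m,q.mean(0)): print("pin",m,len(q),q.min(0),q.max(0),"dial",np.radians(np.degrees(np.arctan2(m[1]-c[1],m[0]-c[0]))-167.5))
E
python3 -c "
from h import *
i,P=cloud('wrist')
for r in range(205,275,8): print(r,P[r,279].round(1))
pinbox(P,262,296,205,262)"
```

```text
205 [ 482.5 -312.4   44.3]
213 [ 480.9 -314.7   47. ]
221 [ 480.5 -315.1   56.5]
229 [ 480.2 -315.5   64.6]
237 [ 480.3 -315.2   74.2]
245 [ 480.1 -315.4   81. ]
253 [ 478.8 -317.3   82.7]
261 [ 477.  -319.9   82.5]
269 [ 474.9 -322.8   81.5]
pin [ 477.92513642 -318.62561762   81.36185859] 450 [ 473.19165129 -322.96896929   79.01124858] [ 482.65862155 -314.28226595   83.71246861] dial -0.6147416403096946
pin [ 478.72451372 -317.64829942   81.82973618] 450 [ 473.19165129 -322.96896929   79.01124858] [ 482.65862155 -314.28226595   83.71246861] dial -0.6318170183985503
```

```bash
python3 -m handwheel '[0.01,0,0,0,0,0,0, 0.02,0,0,0,0,0,0, 0.03,0,0,0,0,0,0, 0.033,0,0,0,0,0,0, 0.033,0,0,0,0,0,0, 0.033,0,0,0,0,0,0, 0.033,0,0,0,0,0,0]'
python3 -m handwheel '[-0.05,0,0,0,0,0,0, -0.1,0,0,0,0,0,0, -0.12,0,-0.1,0,0,0,0, -0.12,0,-0.25,0,0,0,0, -0.12,0,-0.375,0,0,0,0, -0.12,0,-0.375,0,0,0,0, -0.12,0,-0.375,0,0,0,0]'
python3 -c "
from h import *
i,P=pinangle();save('pics/w7.png',i)
ii,PP=cloud('scene');save('pics/s7.png',ii)"
```

```text
t: 6.97
eef_pos: [471.8, -326.6, 55.0]
tcp_rot: [-0.0, 0.887, 0.462, 0.0]
ft_force: [0.5, 0.1, -0.5]
gripper_width: -0.1
grip_force: 0.0
t: 7.55
eef_pos: [454.5, -352.6, 150.8]
tcp_rot: [0.002, 0.887, 0.461, 0.001]
ft_force: [-0.1, -0.3, -1.4]
gripper_width: 0.0
grip_force: 0.0
pin [ 484. -314.   82.] 232 dial -0.7195854773138889
red None None
```

View pics/w7.png

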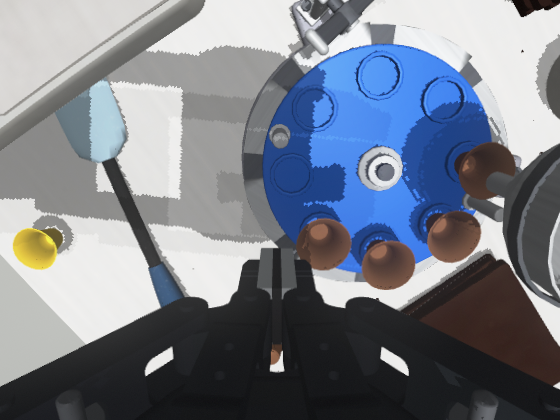

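The dial reads about -0.72, the pin is at (280,130), and the cups are still in their nests. The nose is up at (308,20). Next I hover over the gap between the pawl's arms.

```bash
python3 -m handwheel '[0.1,0.04,0,0,0,0.07,0, 0.2,0.08,0,0,0,0.15,0, 0.3,0.12,0,0,0,0.22,0, 0.4,0.15,0,0,0,0.3,0, 0.5,0.179,0,0,0,0.37,0, 0.5,0.179,0,0,0,0.44,0, 0.5,0.179,0,0,0,0.5,0, 0.5,0.179,0,0,0,0.5,0, 0.5,0.179,0,0,0,0.5,0, 0.5,0.179,0,0,0,0.5,0]'
python3 -c "
from h import *
i,P=pinangle();save('pics/w8.png',i)
ii,PP=cloud('scene');save('pics/s8.png',ii[170:320,320:480].repeat(4,0).repeat(4,1)); print(meas(ii,PP).get('red'))"
```

```text
t: 8.48
eef_pos: [562.5, -274.8, 148.0]
tcp_rot: [-0.0, 0.996, 0.088, -0.0]
ft_force: [-0.2, 0.3, -1.2]
gripper_width: -0.3
grip_force: 0.0
red [ 600.07565659 -270.82350677   86.78280708] 507
[ 595.90672099 -278.59018789   83.0397718 ]
```

View pics/w8.png

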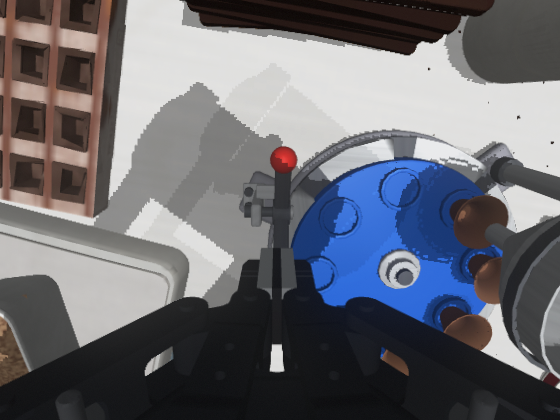

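The ball at (283,158) is on the fingers' line and still over. I'll go down between the arms and push back.

```bash
python3 -m handwheel '[0,0,0.12,0,0,0,0, 0,0,0.22,0,0,0,0, 0,0,0.27,0,0,0,0, -0.01,0,0.285,0,0,0,0, -0.03,0,0.3,0,0,0,0, -0.05,0,0.31,0,0,0,0, -0.075,0,0.32,0,0,0,0, -0.1,0,0.32,0,0,0,0, -0.125,0,0.32,0,0,0,0, -0.15,0,0.32,0,0,0,0]';python3 -m handwheel '[-0.02,0,0,0,0,0,0, -0.04,0,0,0,0,0,0, -0.07,0,0,0,0,0,0, -0.07,0,0,0,0,0,0, -0.07,0,-0.15,0,0,0,0, -0.1,0,-0.3,0,0,0,0, -0.2,0,-0.4,0,0,0,0, -0.35,0,-0.6,0,0,0,0, -0.5,0,-0.7,0,0,0,0, -0.5,0,-0.7,0,0,0,0]'; python3 -m handwheel '[0,0,0,0,0,0,0,0,0,0,0,0,0,0,0,0,0,0,0,0,0]'
python3 -c "
from h import *
i,P=pinangle();save('pics/w9.png',i)
o=meas(i,P);print(o['redmin'],o['redmax'])"
```

```text
t: 9.42
eef_pos: [525.4, -281.3, 69.5]
tcp_rot: [0.0, 0.996, 0.087, 0.0]
ft_force: [0.2, 0.3, 0.0]
gripper_width: 0.1
grip_force: 0.0
t: 10.25
eef_pos: [401.3, -303.1, 247.5]
tcp_rot: [0.001, 0.996, 0.087, 0.001]
ft_force: [-0.1, -0.7, 0.6]
gripper_width: 0.1
grip_force: 0.0
t: 10.5
eef_pos: [403.1, -302.6, 243.0]
tcp_rot: [-0.0, 0.996, 0.087, -0.0]
ft_force: [0.5, -0.5, -0.5]
gripper_width: -0.1
grip_force: 0.0
pin [ 483.5 -314.    82. ] 114 dial -0.7140618798096889
red [ 537.86601206 -280.70746766  104.56527019] 228
[ 533.71745215 -287.57447597   99.69009583] [ 542.29055488 -272.66851192  108.73849794]
```

View pics/w9.png

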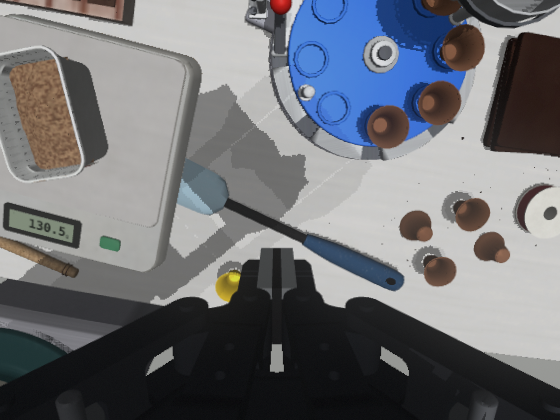

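The ball is back where it started: its near edge is at x 533.7 (533.6 before) and its top at z 108.7 (108.5 before). So the pawl is down in the notch, the dial is at -0.71 and the cups are in their nests.

```bash
python3 -c "
from bench import bot
print(bot.sign_off())"
```

```text
the job is handed in; nothing more can be done
None
```

I handed the job in at about 10.5 s: the dial is back one notch (about -0.71 rad, by camera), the pawl is down in its notch, and the cups looked seated in their nests; the hand-in reported no verdict.

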